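# Set the casement stay to its middle hole

## Task

Set the sash of the window sample wider open: lift the casement stay by its ball end off the pin on the sill, swing the sash out with it, and lower the middle one of the stay's three round holes over the pin until the stay lies fully down. Be gentle with the pin: feel for it, do not force the stay against it; let go at the end and leave the other things on the bench where they are.

Things in the scene. Friction and masses are not known exactly. Their poses are not given: they have to be found in the camera images.
- window_frame: fixed cut-down sample of a casement window: pale wood sill 116 mm deep and 375 mm long, its inner part 67 mm deep with the top 45 mm above the bench, with two stub jambs (the hinge jamb, the taller, 167 mm above the bench). Origin on the bench under the middle of the pin plate; x points outwards (away from the room side, as the sash opens), y along the sill towards the hinge jamb, z up. The sill's room-side edge is at x = -34 mm.
- plate_mid (a point): middle of the top of the dark steel pin plate (60 x 24 mm) on the sill, 48 mm above the bench; axes as window_frame. The bright pin, diameter 8 mm, stands in the plate's slot, its top 60.5 mm above the bench. It is clamped fast anywhere from -10 to +10 mm from the plate's middle along window_frame x (y = 0); where exactly is not measured.
- sash_hinge (a point): point on the upright hinge axis of the sash, at window_frame x = 55, y = 225 mm, 53.5 mm above the bench.
- sash (a joint): opening angle of the sash, rad; 0 = closed (sash along window_frame -y from the hinge), grows as it swings outwards, to 0.95. Starts at 0.355. It has slight hinge friction (under 1 N at the stay) and stays where it is left. The sash is a glazed wooden frame 285 mm long, its top 166 mm above the bench.
- stay_pivot (a point): pivot of the stay on the sash's bottom rail, 240 mm from the hinge axis along the sash, 53.5 mm above the bench. Here the stay swings freely about the vertical and tilts up about its own y axis; axes as ball. The pivot moves with the sash, so the ball's place on plan sets both the sash angle and the stay's direction.
- stay (a joint): tilt of the stay about its pivot, rad; 0 = level, fully down (it can go no lower); grows as the ball end is lifted, to 0.7. It falls back under its own weight (0.22 kg). While the bar lies on top of the pin it reads about 0.04 to 0.09.
- ball (a point): centre of the stay's ball end, the grip: dark steel ball of 22 mm diameter on an upturned 8 mm stem, 266 mm from stay_pivot along the bar and 32 mm above the bar's middle, so 85.5 mm above the bench when the stay is level. Its x axis points along the bar to the pivot, z up.
- mid_hole (a point): lower mouth of the middle one of the stay's three round holes (10 mm diameter, 171, 193 and 215 mm from the pivot, between slot and ball): 193 mm from the pivot, 73 mm from the ball's centre along the bar; axes as ball.
- oil_bottle: bystander: small brown oil bottle with black cap, 33 mm across, 102 mm high, standing to the left; origin under its centre.
- screwdriver_ph: bystander: cross screwdriver with red handle, 218 mm long, lying to the right; origin under its centre.
- plug_disc: bystander: grey-topped plywood disc, 41 mm diameter, 15 mm high, lying on the bench near the front edge; origin under its centre.
- slot_mid (a point): middle of the lower mouth of the stay's slot, 138.5 mm from the pivot; the slot is 30.5 mm long and 10 mm wide. At the start the bar lies along window_frame x and the pin stands through the slot, somewhere along it. The bar is dark steel, 24 mm wide, 5 mm thick, 252 mm long from the pivot, its underside 51 mm above the bench when level. Axes as ball.
- pin_plate: the same plate with its pin; origin on the bench under the plate's middle; axes as window_frame.

How it is judged:
By the outcome, as a careful person would: the job done as asked, in the order asked, and still so for the second after the job is handed in, with the robot touching nothing.
It also fails if it takes over 64 s, if anything falls off the work surface, if the arm or the gripper's body presses on something with over 40 N, if the wrist force passes 120 N, or if a joint passes its speed limit or range.

## Robot

A 7-joint arm with a two-finger parallel gripper is mounted at the origin on a cart in front of the work surface, level with it; the furniture and walls round the work are solid. World frame = base frame: x ahead of the robot, y to its left, z up, the work surface at z = 0. Lengths are in mm, angles in degrees, forces in N, time in s.
With the tool pointing down it reaches from about 400 to 925 mm from the base axis. Payload 4.1 kg.
Tool frame: the origin (TCP) lies at the very end of the fingers, on their centre line; the grasp point (between the pads) lies 19 mm behind it (ctrl.tcp_to_grasp is the z of the grasp point in the tool frame, in mm); z points along the fingers, y is the line along which they close (so a half turn about z gives the same grasp; the last joint's range is limited). The gripper opens to 85 mm and grips with 20 to 120 N. Pads are 22 mm wide; open, the fingers measure 114 mm over their backs; the gripper's body (76 mm by 85 mm) begins 54 mm behind the grasp point. The pads swing forward as they close: fully open they stand 13 mm farther back than shut.
Start: joints at [-73.682, 22.827, 2.584, 88.041, -1.071, 69.15, -2.905], TCP at [243.372, 602.755, 231.347] pointing down, gripper open.
Joint ranges: [-161.44, 161.44], [-28.35, 127.94], [-78.24, 83.42], [0, 140.83], [-78.03, 258.03], [13.02, 114.36], [-168.23, 168.23]. Speed limits (degrees/s): [147.25, 147.25, 180, 180, 180, 180, 180].

## Interface

Orientations are given as a 3x3 rotation matrix whose columns are the frame's x, y, z axes.
In Python, from bench import ctrl gives the robot as it stands.
- The arm moves only by the tool jog_arm, never from a script. Its argument "rows" is a list of rows, each an object of numbers: "x", "y", "z": the shift along the tool's x, y, z scaled (see below); "ax", "ay", "az": the turn, a rotation vector about the tool's x, y, z scaled (see below). A call has 1 to 5 rows; each row shifts and turns the commanded pose from where the row before left it, along the tool's axes as they then stand; what a row does not reach is not made up. The controller multiplies each number of a shift by 0.02 m and each number of a turn by 5 degrees. A row lasts 1/10 s, in which the tool goes at most 50 mm and 8.59 degrees, less where a joint would pass 70% of its speed; a pose out of reach is approached as far as the arm can. A call with a number of a shift or a turn outside -1 to 1 is refused whole. A call with a gripper value outside its range is refused whole. "jaw" is the closure, from -1 (fully open) to 1 (shut), set as the call begins (left out, the last holds). The fingers move at their own pace and stop on an object; the grip force is fixed at half the most. Time passes only in rows, so rows that do not move let the fingers close. It gives the time, the measured TCP pose, the force, the opening and the grip force at its end, in the units of the state.
- ctrl.get_obs(): the state, without advancing time (a new reading comes with each control period).
- ctrl.grab_frame(name): name is "side" or "top"; returns a dict with "color" (400x640x3 uint8, blue, green, red), "fovy" (degrees; the focal length in pixels is half the picture's height over the tangent of half this angle, whatever the lens; pixels are square), "cx", "cy" (the principal point, pixels), "position" and "attitude" of the camera in the world. Camera axes: x right, y down, z forward; pixel columns grow to the right and rows downward; lengths in mm; the calibration is good to about 2 mm. A picture is of the moment at which its call begins. There is no depth.
- ctrl.job_done(): hands the job in; it is judged then, once.
The state is a dict: "clock": time; "joints": joint angles; "joint_velocities": joint speeds; "tau": joint torques, N m; "eef_pos": TCP position; "tool_rot": TCP orientation; "force": force on the tool from outside, world axes, zero at the start; "torque": the same for the moment, N m; "opening": finger opening in mm; "finger_force": force on a finger pad.
Only numpy, scipy, OpenCV 4.12 (cv2) and the standard library are available. Lean on these libraries where they do the work, as an engineer would, in place of code of your own. Each camera call takes 0.05 s, during which the arm holds its last target. There are 200 camera calls.

## Working session

There is one attempt and no reset: what is moved stays moved. The work goes in short steps, Python scripts to look and compute and a tool call to move; the robot and the scene stay as the last step left them, time stands still between calls to the robot, and variables do not carry over. Pictures are saved under pics/ and viewed, at most 11 in all, crops included, and the job is handed in when it is done.

Besides the shell and the picture viewer there is one more tool, called after "Request:" as a command line: name --argument value ..., lists and objects as JSON in quotes. jog_arm: Moves the arm, as the interface text tells. Its arguments: {"type":"object","properties":{"rows":{"type":"array","items":{"type":"object","properties":{"x":{"type":"number"},"y":{"type":"number"},"z":{"type":"number"},"ax":{"type":"number"},"ay":{"type":"number"},"az":{"type":"number"}}}},"jaw":{"type":"number"}},"required":["rows"]}

```bash
mkdir -p pics; cat > h.py <<'E'
import numpy as np, cv2
from bench import ctrl
def K(f):
    fl=200/np.tan(np.radians(f["fovy"])/2); return fl
def ray(f,u,v):
    fl=K(f); d=np.array([(u-f["cx"])/fl,(v-f["cy"])/fl,1.0]); R=np.array(f["attitude"]).reshape(3,3)
    return np.array(f["position"],float), R@d/np.linalg.norm(d)
def onplane(f,u,v,z):
    p,d=ray(f,u,v); return p+d*(z-p[2])/d[2]
def tri(f1,a,f2,b):
    p,d=ray(f1,*a); q,e=ray(f2,*b)
    s=np.linalg.lstsq(np.c_[d,-e],q-p,rcond=None)[0]
    A=p+d*s[0];B=q+e*s[1]; return (A+B)/2,np.linalg.norm(A-B)
def proj(f,P):
    R=np.array(f["attitude"]).reshape(3,3); c=R.T@(np.array(P,float)-f["position"]); fl=K(f)
    return np.array([f["cx"]+fl*c[0]/c[2], f["cy"]+fl*c[1]/c[2]])
E
python3 - <<'E'
from h import *
for n in("side","top"):
    f=ctrl.grab_frame(n); cv2.imwrite(f"pics/{n}0.png",f["color"]); np.save(f"pics/{n}0.npy",f,allow_pickle=True)
    print(n,f["fovy"],f["cx"],f["cy"],f["position"],np.round(f["attitude"],3).tolist())
o=ctrl.get_obs(); print(o["clock"],o["eef_pos"],np.round(o["tool_rot"],3).tolist(),o["opening"],ctrl.tcp_to_grasp)
E
```

```text
side 45.61034980508868 316.08635775908044 202.7011596663003 [ 157.06168293  303.13040347 1058.53990006] [[-0.748, -0.582, 0.318], [-0.663, 0.646, -0.378], [0.014, -0.494, -0.869]]
top 49.49537677728881 319.8440810976377 200.877377080819 [ 253.33113571 -142.80160387 1403.41252681] [[0.043, -0.976, 0.212], [-0.999, -0.042, 0.007], [0.002, -0.212, -0.977]]
0.1 [243.14150566 602.19928507 230.37991477] [[-0.927, 0.374, -0.001], [0.374, 0.927, -0.002], [-0.0, -0.002, -1.0]] 85.6139847925138 -18.700000000000003
```

View pics/side0.png

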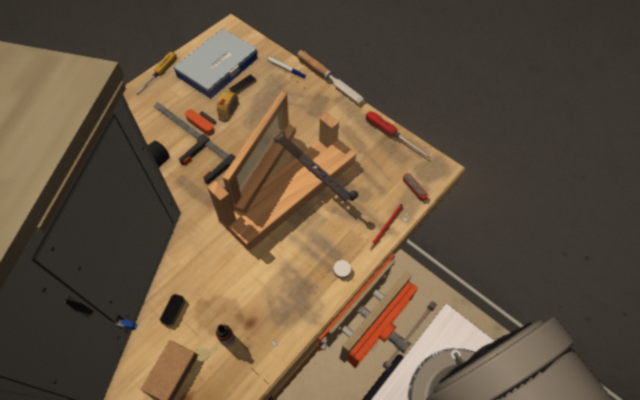

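View pics/top0.png

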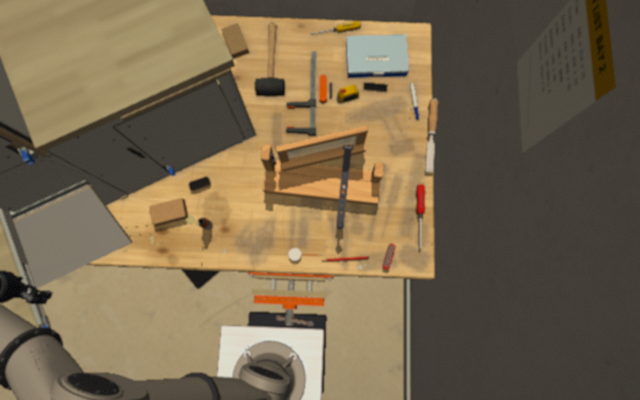

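Side view: the stay runs from (280,140) to its ball at about (351,195). Top view: the bar goes from (347,148) down to about (340,225). I'll crop both for a closer look.

```bash
python3 - <<'E'
from h import *
a=cv2.imread("pics/side0.png")[90:250,200:370]; b=cv2.imread("pics/top0.png")[120:260,255:395]
a=cv2.resize(a,(400,376),interpolation=cv2.INTER_CUBIC) if 0 else cv2.resize(a,None,fx=3.5,fy=3.5,interpolation=cv2.INTER_CUBIC)
b=cv2.resize(b,None,fx=4,fy=4,interpolation=cv2.INTER_CUBIC)
cv2.imwrite("pics/s1.png",np.clip(a*1.6,0,255)); cv2.imwrite("pics/t1.png",np.clip(b*1.6,0,255))
E
```

```text
[ WARN:0@0.206] global loadsave.cpp:1063 imwrite_ Unsupported depth image for selected encoder is fallbacked to CV_8U.
```

View pics/s1.png

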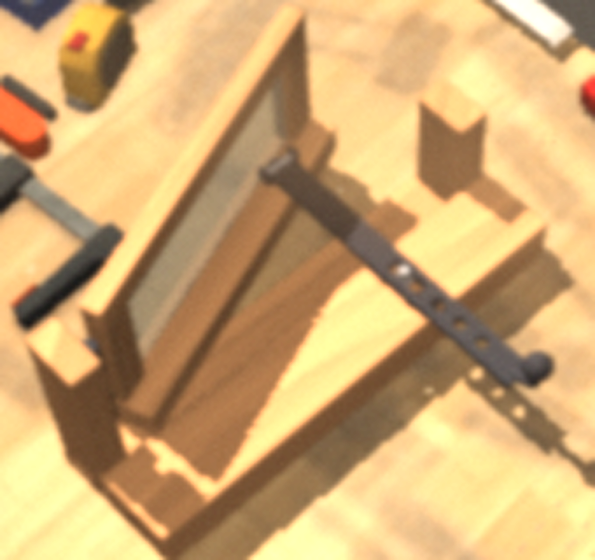

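View pics/t1.png

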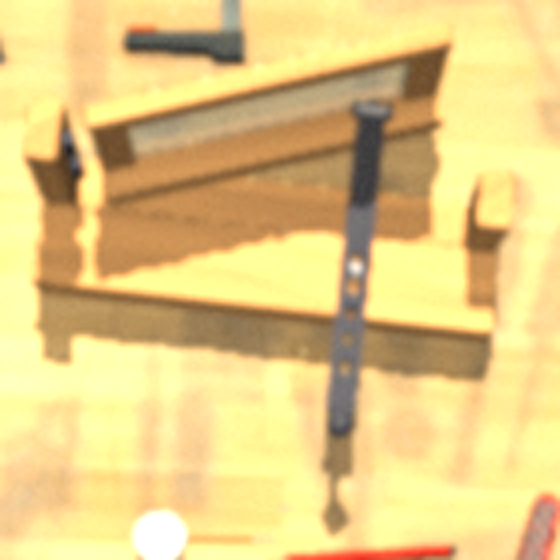

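```bash
cat >> h.py <<'E'
def wf(P,o,yaw):  # world->window
    c,s=np.cos(yaw),np.sin(yaw); d=np.array(P)[:2]-o; return np.array([c*d[0]+s*d[1],-s*d[0]+c*d[1]])
E
python3 - <<'E'
from h import *
S=np.load("pics/side0.npy",allow_pickle=True).item();T=np.load("pics/top0.npy",allow_pickle=True).item()
s=lambda x,y:((x+.5)/3.5-.5+200,(y+.5)/3.5-.5+90)
t=lambda x,y:((x+.5)/4-.5+255,(y+.5)/4-.5+120)
for n,a,b in [("ball",s(537,366),t(341,424)),("pin",s(403,270),t(355,267)),("hingecorner",s(168,545),t(40,283)),("otherc",s(545,232),t(490,332)),("pivotend",s(279,166),t(373,108)),("hole3",s(482,341),t(345,370)),("hole1",s(437,300),t(350,312)),("bar tip",s(515,380),t(340,430))]:
    P,e=tri(S,a,T,b); print(n,P.round(1),round(e,1))
for z,pts in((45,[(60,285),(490,331)]),):
    A,B=[onplane(T,*t(*p),z) for p in pts]; print("top edge",A,B,np.degrees(np.arctan2((A-B)[1],(A-B)[0])))
A,B=[onplane(S,*s(*p),45) for p in [(185,528),(540,235)]]; print("side edge",A,B,np.degrees(np.arctan2((A-B)[1],(A-B)[0])))
print("pin60",onplane(S,*s(403,270),60.5),onplane(T,*t(355,267),60.5))
print("ball85.5",onplane(S,*s(537,366),85.5),onplane(T,*t(341,424),85.5))
print(ctrl.get_obs()["eef_pos"])
E
```

```text
ball [ 464.3 -197.6   82.1] 0.4
pin [ 594.1 -205.6   61.3] 0.6
hingecorner [579.5  49.7  23.8] 0.3
otherc [ 551.4 -317.9   31.5] 2.2
pivotend [ 729.7 -216.8   54.1] 2.2
hole3 [ 512.4 -199.9   58.4] 2.8
hole1 [ 557.8 -202.4   62.1] 1.2
bar tip [ 471.1 -195.8   51.9] 14.6
top edge [573.36782494  30.50274286  45.        ] [ 550.37851206 -315.8436383    45.        ] 86.20246863041311
side edge [571.42804     38.66006752  45.        ] [ 546.20303169 -305.39740111   45.        ] 85.80678996409618
pin60 [ 594.12607032 -206.05317969   60.5       ] [ 594.566848  -205.5062391   60.5      ]
ball85.5 [ 463.45327067 -195.74236254   85.5       ] [ 463.60225832 -197.47142073   85.5       ]
[243.14150566 602.19928507 230.37991477]
```

Fit: frame yaw is about −4°, with its origin near (591,−206). The pin is at (594,−206), so window x ≈ +3. The ball measures (464,−197,82), against 85.5 expected. Everything is consistent, so I'll move.

Request:
jog_arm --jaw -1 --rows '[{"az": -0.9},{"az": -0.9},{"az": -0.9},{"az": -0.9},{"x": -1,"y": -1}]'

```text
validation failed for argument at $.ro...
```

Request:
jog_arm --rows '[{"x": -1,"y": -1},{"x": -1,"y": -1},{"x": -1,"y": -1},{"x": -1,"y": -1},{"x": -1,"y": -1}]'

```text
validation failed for argument at $.ro...
```

Request:
jog_arm --rows '[{"x": -1,"y": -1},{"x": -1,"y": -1},{"x": -1,"y": -1},{"x": -1,"y": -1},{"x": -1,"y": -1}]'

```text
validation failed for argument at $.ro...
```

Request:
jog_arm --rows '[{"x": -1,"y": -1},{"x": -1,"y": -1},{"x": -1,"y": -1},{"y": -1},{"y": -1}]'

```text
validation failed for argument at $.ro...
```

Request:
jog_arm --rows '[{"y": -1},{"y": -1},{"y": -1},{"y": -1},{"y": -1}]'

```text
validation failed for argument at $.ro...
```

Request:
jog_arm --jaw -1 --rows '[{"x": 0,"y": 0,"z": 0,"ax": 0,"ay": 0,"az": -0.9},{"x": 0,"y": 0,"z": 0,"ax": 0,"ay": 0,"az": -0.9},{"x": 0,"y": 0,"z": 0,"ax": 0,"ay": 0,"az": -0.9},{"x": 0,"y": 0,"z": 0,"ax": 0,"ay": 0,"az": -0.9},{"x": -1,"y": -1,"z": 0,"ax": 0,"ay": 0,"az": 0}]'

```text
clock: 0.6
eef_pos: [257.4, 584.0, 230.4]
tool_rot: [[-0.998, 0.061, -0.003], [0.061, 0.998, 0.001], [0.004, 0.001, -1.0]]
force: [-0.2, -0.4, 0.7]
opening: 85.0
finger_force: 0.0
```

All six keys are needed in each row.

Request:
jog_arm --rows '[{"x": -1,"y": -1,"z": 0,"ax": 0,"ay": 0,"az": 0},{"x": -1,"y": -1,"z": 0,"ax": 0,"ay": 0,"az": 0},{"x": -1,"y": -1,"z": 0,"ax": 0,"ay": 0,"az": 0},{"x": -1,"y": -1,"z": 0,"ax": 0,"ay": 0,"az": 0},{"x": -1,"y": -1,"z": 0,"ax": 0,"ay": 0,"az": 0}]'

```text
clock: 1.1
eef_pos: [355.2, 473.4, 230.9]
tool_rot: [[-0.998, 0.07, -0.0], [0.07, 0.998, -0.001], [0.0, -0.001, -1.0]]
force: [-0.2, 0.4, 0.3]
opening: 85.4
finger_force: 0.0
```

Request:
jog_arm --rows '[{"x": -1,"y": -1,"z": 0,"ax": 0,"ay": 0,"az": 0},{"x": -1,"y": -1,"z": 0,"ax": 0,"ay": 0,"az": 0},{"x": -1,"y": -1,"z": 0,"ax": 0,"ay": 0,"az": 0},{"x": -1,"y": -1,"z": 0,"ax": 0,"ay": 0,"az": 0},{"x": -1,"y": -1,"z": 0,"ax": 0,"ay": 0,"az": 0}]'

```text
clock: 1.6
eef_pos: [447.9, 366.8, 230.9]
tool_rot: [[-0.998, 0.069, -0.001], [0.069, 0.998, -0.001], [0.001, -0.001, -1.0]]
force: [0.3, -0.0, 0.6]
opening: 85.4
finger_force: 0.0
```

Request:
jog_arm --rows '[{"x": -1,"y": -1,"z": 0,"ax": 0,"ay": 0,"az": 0},{"x": -1,"y": -1,"z": 0,"ax": 0,"ay": 0,"az": 0},{"x": 0,"y": -1,"z": 0,"ax": 0,"ay": 0,"az": 0},{"x": 0,"y": -1,"z": 0,"ax": 0,"ay": 0,"az": 0},{"x": 0,"y": -1,"z": 0,"ax": 0,"ay": 0,"az": 0}]'

```text
clock: 2.1
eef_pos: [479.2, 264.5, 231.0]
tool_rot: [[-0.998, 0.068, -0.001], [0.068, 0.998, 0.0], [0.001, -0.0, -1.0]]
force: [0.2, 0.0, -0.2]
opening: 85.5
finger_force: 0.0
```

Request:
jog_arm --rows '[{"x": 0,"y": -1,"z": 0,"ax": 0,"ay": 0,"az": 0},{"x": 0,"y": -1,"z": 0,"ax": 0,"ay": 0,"az": 0},{"x": 0,"y": -1,"z": 0,"ax": 0,"ay": 0,"az": 0},{"x": 0,"y": -1,"z": 0,"ax": 0,"ay": 0,"az": 0},{"x": 0,"y": -1,"z": 0,"ax": 0,"ay": 0,"az": 0}]'

```text
clock: 2.6
eef_pos: [472.7, 164.5, 231.5]
tool_rot: [[-0.998, 0.069, 0.0], [0.069, 0.998, 0.001], [-0.0, 0.001, -1.0]]
force: [0.4, 0.1, -0.6]
opening: 85.8
finger_force: 0.0
```

Request:
jog_arm --rows '[{"x": 0,"y": -1,"z": 0,"ax": 0,"ay": 0,"az": 0},{"x": 0,"y": -1,"z": 0,"ax": 0,"ay": 0,"az": 0},{"x": 0,"y": -1,"z": 0,"ax": 0,"ay": 0,"az": 0},{"x": 0,"y": -1,"z": 0,"ax": 0,"ay": 0,"az": 0},{"x": 0,"y": -1,"z": 0,"ax": 0,"ay": 0,"az": 0}]'

```text
clock: 3.1
eef_pos: [465.7, 64.9, 231.4]
tool_rot: [[-0.998, 0.069, 0.0], [0.069, 0.998, 0.001], [-0.0, 0.001, -1.0]]
force: [0.3, -0.2, -0.2]
opening: 85.3
finger_force: 0.0
```

Request:
jog_arm --rows '[{"x": 0,"y": -1,"z": 0,"ax": 0,"ay": 0,"az": 0},{"x": 0,"y": -1,"z": 0,"ax": 0,"ay": 0,"az": 0},{"x": 0,"y": -1,"z": 0,"ax": 0,"ay": 0,"az": 0},{"x": 0,"y": -1,"z": 0,"ax": 0,"ay": 0,"az": 0},{"x": 0,"y": -1,"z": 0,"ax": 0,"ay": 0,"az": 0}]'

```text
clock: 3.6
eef_pos: [458.7, -34.7, 231.4]
tool_rot: [[-0.998, 0.069, 0.0], [0.069, 0.998, 0.001], [-0.0, 0.001, -1.0]]
force: [0.6, -0.1, 0.0]
opening: 85.6
finger_force: 0.0
```

Request:
jog_arm --rows '[{"x": 0,"y": -1,"z": 0,"ax": 0,"ay": 0,"az": 0},{"x": 0,"y": -1,"z": 0,"ax": 0,"ay": 0,"az": 0},{"x": 0,"y": -1,"z": 0,"ax": 0,"ay": 0,"az": 0},{"x": 0,"y": -1,"z": 0,"ax": 0,"ay": 0,"az": 0},{"x": 0,"y": -1,"z": 0,"ax": 0,"ay": 0,"az": 0}]'

```text
clock: 4.1
eef_pos: [451.8, -134.2, 231.3]
tool_rot: [[-0.998, 0.069, 0.0], [0.069, 0.998, 0.001], [-0.0, 0.001, -1.0]]
force: [-0.0, 0.5, 0.1]
opening: 85.4
finger_force: 0.0
```

Request:
jog_arm --rows '[{"x": -0.3,"y": -0.9,"z": 0.6,"ax": 0,"ay": 0,"az": 0},{"x": -0.3,"y": -0.9,"z": 1,"ax": 0,"ay": 0,"az": 0},{"x": -0.2,"y": -0.9,"z": 1,"ax": 0,"ay": 0,"az": 0},{"x": 0,"y": 0,"z": 1,"ax": 0,"ay": 0,"az": 0},{"x": 0,"y": 0,"z": 0,"ax": 0,"ay": 0,"az": 0}]'

```text
clock: 4.6
eef_pos: [462.1, -188.1, 157.0]
tool_rot: [[-0.998, 0.07, -0.005], [0.07, 0.998, 0.002], [0.006, 0.001, -1.0]]
force: [-0.4, 0.3, -0.3]
opening: 85.3
finger_force: 0.0
```

```bash
python3 - <<'E'
from h import *
f=ctrl.grab_frame("side");g=ctrl.grab_frame("top")
print(ctrl.get_obs()["eef_pos"])
a=f["color"][150:230,300:400];b=g["color"][180:250,290:390]
cv2.imwrite("pics/c2.png",np.hstack([cv2.resize(a,(400,320),interpolation=2),cv2.resize(b[:, :],(400,320),interpolation=2)]))
E
```

```text
[ 464.48891873 -188.16296558  159.51829523]
```

View pics/c2.png

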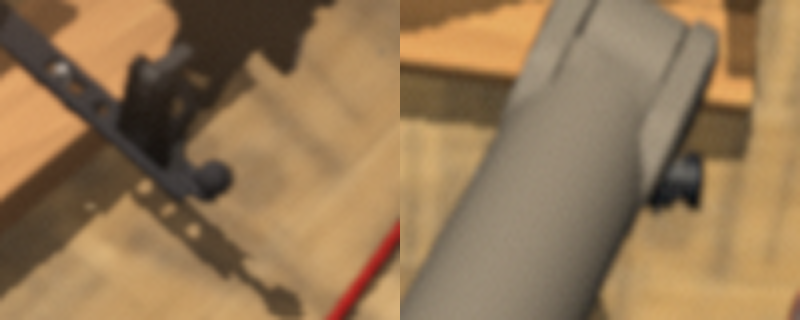

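Side view (left half): ball at about (353,195), with the open fingers just behind it. The top view is blocked by the arm. I'll shift 9 mm in −y and go down.

Request:
jog_arm --rows '[{"x": 0,"y": -0.45,"z": 0.85,"ax": 0,"ay": 0,"az": 0},{"x": 0,"y": 0,"z": 1,"ax": 0,"ay": 0,"az": 0},{"x": 0,"y": 0,"z": 1,"ax": 0,"ay": 0,"az": 0},{"x": 0,"y": 0,"z": 1,"ax": 0,"ay": 0,"az": 0},{"x": 0,"y": 0,"z": 0.8,"ax": 0,"ay": 0,"az": 0}]'

```text
clock: 5.2
eef_pos: [465.2, -196.8, 66.8]
tool_rot: [[-0.998, 0.068, 0.002], [0.068, 0.998, 0.0], [-0.002, 0.001, -1.0]]
force: [0.1, 0.4, -0.3]
opening: 85.6
finger_force: 0.0
```

Request:
jog_arm --rows '[{"x": 0,"y": 0,"z": 0,"ax": 0,"ay": 0,"az": 0},{"x": 0,"y": 0,"z": 0,"ax": 0,"ay": 0,"az": 0}]'

```text
clock: 5.4
eef_pos: [465.2, -197.4, 67.5]
tool_rot: [[-0.998, 0.069, 0.002], [0.069, 0.998, -0.0], [-0.002, 0.0, -1.0]]
force: [-0.2, -0.6, -0.7]
opening: 85.4
finger_force: 0.0
```

```bash
python3 - <<'E'
from h import *
f=ctrl.grab_frame("side")
o=ctrl.get_obs();print(o["eef_pos"],o["force"])
a=f["color"][150:230,300:400]
cv2.imwrite("pics/c3.png",cv2.resize(a,(600,480),interpolation=2))
E
```

```text
[ 465.5167863  -197.59031662   67.76355789] [-0.29090798  0.1115347  -0.05800068]
```

View pics/c3.png

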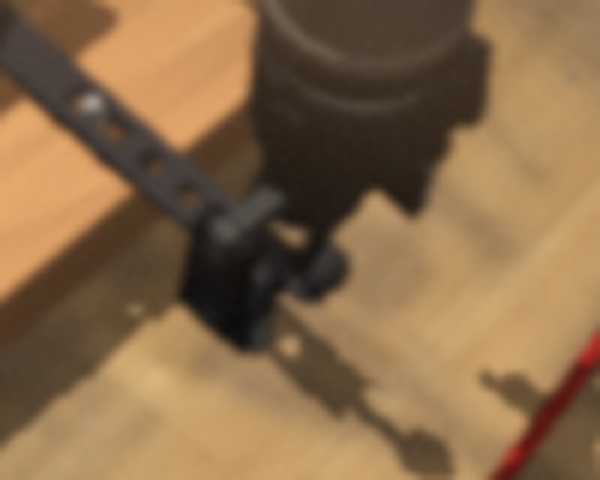

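```bash
python3 - <<'E'
from h import *
f=ctrl.grab_frame("side");o=ctrl.get_obs();R=np.array(o["tool_rot"]);p=np.array(o["eef_pos"])
for v in([0,0,-19],[0,45,-19],[0,-45,-19],[0,45,-13],[0,-45,-13]):print(v,((proj(f,p+R@v)-[300,150])*6).round())
E
```

```text
[0, 0, -19] [318. 258.]
[0, 45, -19] [239. 326.]
[0, -45, -19] [395. 191.]
[0, 45, -13] [238. 334.]
[0, -45, -13] [393. 199.]
```

The ball sits at crop (322,272), against (318,258) predicted for the grasp point, so it's a few mm off. I'll nudge there and close.

Request:
jog_arm --jaw 1 --rows '[{"x": 0.1,"y": 0,"z": 0.1,"ax": 0,"ay": 0,"az": 0},{"x": 0,"y": 0,"z": 0,"ax": 0,"ay": 0,"az": 0},{"x": 0,"y": 0,"z": 0,"ax": 0,"ay": 0,"az": 0},{"x": 0,"y": 0,"z": 0,"ax": 0,"ay": 0,"az": 0},{"x": 0,"y": 0,"z": 0,"ax": 0,"ay": 0,"az": 0}]'

```text
clock: 6.0
eef_pos: [462.3, -197.4, 64.3]
tool_rot: [[-0.998, 0.07, 0.0], [0.07, 0.998, 0.0], [-0.0, 0.0, -1.0]]
force: [-0.1, 0.1, 0.4]
opening: 18.6
finger_force: 58.5
```

Request:
jog_arm --rows '[{"x": 0,"y": 0,"z": 0,"ax": 0,"ay": 0,"az": 0},{"x": 0,"y": 0,"z": 0,"ax": 0,"ay": 0,"az": 0},{"x": 0,"y": 0,"z": 0,"ax": 0,"ay": 0,"az": 0},{"x": 0,"y": 0,"z": 0,"ax": 0,"ay": 0,"az": 0}]'

```text
clock: 6.4
eef_pos: [462.3, -197.4, 64.3]
tool_rot: [[-0.998, 0.07, 0.0], [0.07, 0.998, 0.0], [-0.0, 0.0, -1.0]]
force: [0.9, -0.9, 0.1]
opening: 18.6
finger_force: 58.5
```

```bash
python3 - <<'E'
from h import *
f=ctrl.grab_frame("side");o=ctrl.get_obs();R=np.array(o["tool_rot"]);p=np.array(o["eef_pos"])
for v in([0,0,-19],[0,0,0],[11,0,-19],[-11,0,-19],[17,0,-19]):print(v,((proj(f,p+R@v)-[320,165])*10).round())
a=f["color"][165:215,320:380]
cv2.imwrite("pics/c4.png",np.clip(1.6*cv2.resize(a,(600,500),interpolation=2).astype(float),0,255).astype(np.uint8))
E
```

```text
[0, 0, -19] [338. 295.]
[0, 0, 0] [332. 335.]
[11, 0, -19] [372. 324.]
[-11, 0, -19] [305. 267.]
[17, 0, -19] [390. 340.]
```

View pics/c4.png

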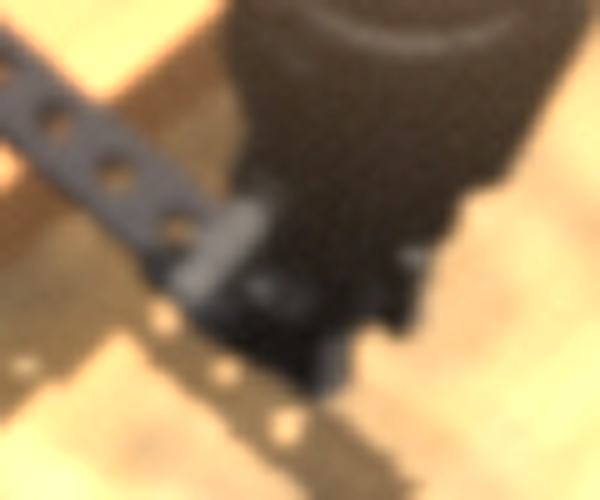

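The ball is enclosed between the pads and not sticking out either side. I'll lift gently along the arc.

Request:
jog_arm --rows '[{"x": -0.02,"y": 0,"z": -0.5,"ax": 0,"ay": 0,"az": 0},{"x": -0.1,"y": 0,"z": -0.5,"ax": 0,"ay": 0,"az": 0},{"x": -0.1,"y": 0,"z": -0.5,"ax": 0,"ay": 0,"az": 0},{"x": -0.1,"y": 0,"z": -0.5,"ax": 0,"ay": 0,"az": 0},{"x": 0,"y": 0,"z": 0,"ax": 0,"ay": 0,"az": 0}]'

```text
clock: 6.95
eef_pos: [470.1, -198.0, 105.9]
tool_rot: [[-0.998, 0.069, 0.003], [0.069, 0.998, -0.0], [-0.003, -0.0, -1.0]]
force: [0.6, -0.0, -1.7]
opening: 18.7
finger_force: 58.6
```

```bash
python3 - <<'E'
from h import *
f=ctrl.grab_frame("side");g=ctrl.grab_frame("top");o=ctrl.get_obs()
print(o["eef_pos"],o["force"],o["torque"],o["opening"])
a=f["color"][120:220,270:390];b=g["color"][130:250,290:390]
cv2.imwrite("pics/c5.png",np.clip(1.4*np.hstack([cv2.resize(a,(480,400),interpolation=2),cv2.resize(b[:100,:],(320,400),interpolation=2)]).astype(float),0,255).astype(np.uint8))
E
```

```text
[ 469.10750675 -197.54816233  104.58211952] [ 0.34279186 -0.28411459 -2.2309746 ] [0.06904538 0.17951725 0.15106921] 18.585328790233476
```

View pics/c5.png

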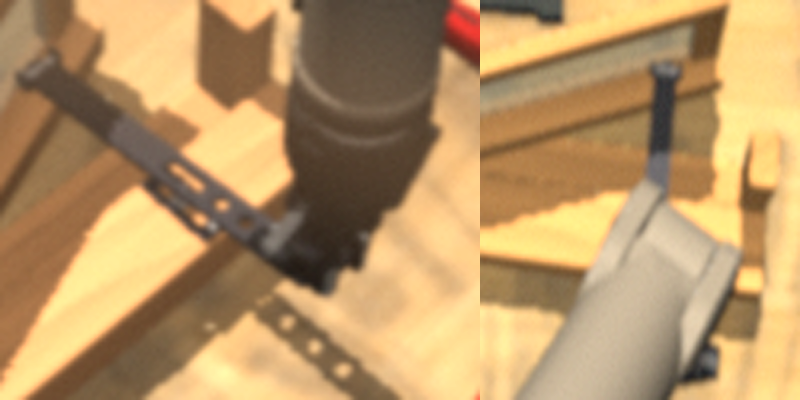

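The stay is lifted with about −2 N on the wrist, and the bar is clear of the plate. Next I'll work out the ball path with the linkage geometry.

```bash
cat >> h.py <<'E'
from scipy.optimize import brentq
YAW=np.radians(-4.0)
piv=lambda a:np.array([55+240*np.sin(a),225-240*np.cos(a)])
def ball_for(h,th,a0=.3,a1=.9):
    """window ball (x,y,z), bar yaw deg, sash angle with the hole mouth over plan point h at tilt th"""
    r=193*np.cos(th)+2.5*np.sin(th)
    a=brentq(lambda a:np.linalg.norm(piv(a)-h)-r,a0,a1)
    u=(np.array(h)-piv(a))/r; b=piv(a)+u*(266*np.cos(th)-32*np.sin(th))
    return np.r_[b,53.5+266*np.sin(th)+32*np.cos(th)],np.degrees(np.arctan2(-u[1],-u[0])),a
def w2r(d):
    c,s=np.cos(YAW),np.sin(YAW); return np.array([c*d[0]-s*d[1],s*d[0]+c*d[1]])
E
python3 - <<'E'
from h import *
o=ctrl.get_obs();print(o["eef_pos"],np.degrees(np.arctan2(*np.array(o["tool_rot"])[:2,1][::-1])))
ref=np.array([463.3,-197.4]); # grip world TCP-equivalent of ball at window (-127.6,0)
for h in([3,0],[0,0],[6,0],[3,2]):
  for th in(.15,.06,0.):
    b,y,a=ball_for(h,th); P=w2r(b[:2]-[-127.6,0])+[462.3,-197.4]
    print(h,th,b.round(1),"yaw",round(y,1),"a",round(a,3),"tcp",P.round(1),(b[2]-85.5+64.3).round(1))
E
```

```text
[ 469.10750675 -197.54816233  104.58211952] 86.0597474942865
[3, 0] 0.15 [-63.3  -9.8 124.9] yaw 8.4 a 0.608 tcp [ 525.8 -211.7] 103.7
[3, 0] 0.06 [-67.  -10.7 101.4] yaw 8.7 a 0.616 tcp [ 522.  -212.3] 80.2
[3, 0] 0.0 [-69.2 -11.   85.5] yaw 8.7 a 0.617 tcp [ 519.8 -212.5] 64.3
[0, 0] 0.15 [-66.4  -9.2 124.9] yaw 7.9 a 0.594 tcp [ 522.7 -210.8] 103.7
[0, 0] 0.06 [-70.1 -10.  101.4] yaw 8.1 a 0.602 tcp [ 519.  -211.4] 80.2
[0, 0] 0.0 [-72.3 -10.3  85.5] yaw 8.1 a 0.603 tcp [ 516.8 -211.6] 64.3
[6, 0] 0.15 [-60.2 -10.5 124.9] yaw 9.0 a 0.622 tcp [ 528.8 -212.6] 103.7
[6, 0] 0.06 [-63.9 -11.4 101.4] yaw 9.3 a 0.629 tcp [ 525.1 -213.2] 80.2
[6, 0] 0.0 [-66.  -11.8  85.5] yaw 9.3 a 0.63 tcp [ 522.9 -213.4] 64.3
[3, 2] 0.15 [-63.4  -7.2 124.9] yaw 7.9 a 0.61 tcp [ 525.9 -209.1] 103.7
[3, 2] 0.06 [-67.1  -8.  101.4] yaw 8.1 a 0.617 tcp [ 522.1 -209.6] 80.2
[3, 2] 0.0 [-69.3  -8.4  85.5] yaw 8.2 a 0.618 tcp [ 519.9 -209.8] 64.3
```

Request:
jog_arm --rows '[{"x": -0.29,"y": -0.07,"z": 0,"ax": 0,"ay": 0,"az": -0.17},{"x": -0.29,"y": -0.07,"z": 0,"ax": 0,"ay": 0,"az": -0.17},{"x": -0.29,"y": -0.07,"z": 0,"ax": 0,"ay": 0,"az": -0.17},{"x": -0.29,"y": -0.07,"z": 0,"ax": 0,"ay": 0,"az": -0.17},{"x": -0.29,"y": -0.07,"z": 0,"ax": 0,"ay": 0,"az": -0.17}]'

```text
clock: 7.55
eef_pos: [497.8, -206.1, 104.0]
tool_rot: [[-1.0, -0.006, -0.0], [-0.006, 1.0, 0.0], [0.0, 0.0, -1.0]]
force: [-1.4, 0.6, -1.8]
opening: 18.6
finger_force: 58.6
```

Request:
jog_arm --rows '[{"x": -0.29,"y": -0.07,"z": 0,"ax": 0,"ay": 0,"az": -0.17},{"x": -0.29,"y": -0.07,"z": 0,"ax": 0,"ay": 0,"az": -0.17},{"x": -0.29,"y": -0.07,"z": 0,"ax": 0,"ay": 0,"az": -0.17},{"x": -0.29,"y": -0.07,"z": 0,"ax": 0,"ay": 0,"az": -0.17},{"x": -0.29,"y": -0.07,"z": 0,"ax": 0,"ay": 0,"az": -0.17}]'

```text
clock: 8.05
eef_pos: [527.0, -212.0, 104.2]
tool_rot: [[-0.997, -0.08, -0.0], [-0.08, 0.997, 0.0], [0.0, 0.0, -1.0]]
force: [-1.0, 1.2, -2.1]
opening: 18.3
finger_force: 58.6
```

```bash
python3 - <<'E'
from h import *
f=ctrl.grab_frame("side");f=ctrl.grab_frame("side");o=ctrl.get_obs()
print(o["clock"],o["eef_pos"],o["force"],o["opening"],np.round(o["tool_rot"],3).tolist())
a=f["color"][130:205,275:375]
cv2.imwrite("pics/c6.png",np.clip(1.3*cv2.resize(a,(800,600),interpolation=2).astype(float),0,255).astype(np.uint8))
ref=[(-127.6,0)]
O=np.array([462.3+1.2,-197.4])+w2r([127.6,0])
for n,p in(("pin top",[3,0,60.5]),("pin base",[3,0,48]),("plate end",[-30,0,48]),("plate out",[30,0,48])):
    print(n,((proj(f,np.r_[O+w2r(p[:2]),p[2]])-[275,130])*8).round())
E
```

```text
8.15 [ 528.07172029 -211.86205155  104.41123663] [-0.64112772  0.50553501 -2.02316661] 18.804515730489683 [[-0.997, -0.08, 0.002], [-0.08, 0.997, -0.0], [-0.002, -0.0, -1.0]]
pin top [320. 294.]
pin base [320. 316.]
plate end [393. 379.]
plate out [261. 265.]
```

View pics/c6.png

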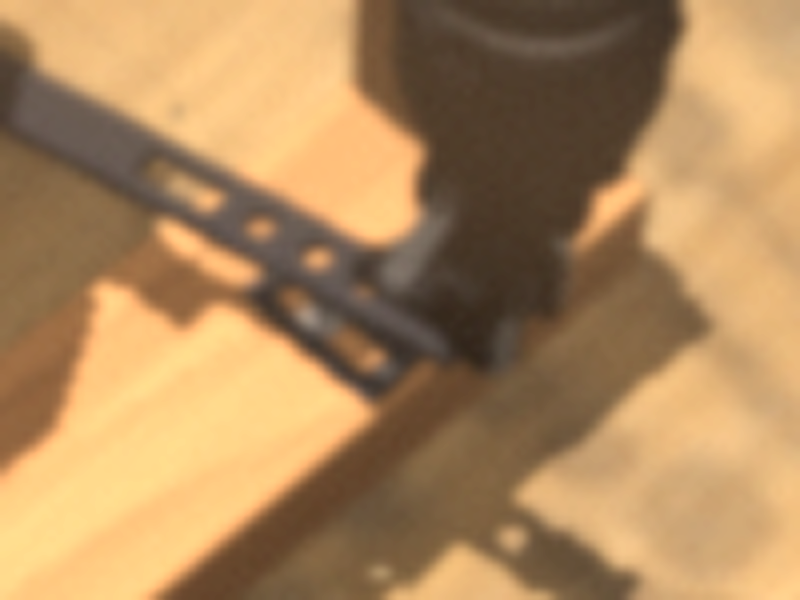

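Very clear view. The middle hole is at crop (317,258) and the bright pin is in the plate slot at about (316,315). I'll measure the hole against the pin in this one view, so calibration bias cancels.

```bash
cat >> h.py <<'E'
def blob(gray,u,v,r=4):
    u0,v0=int(round(u)),int(round(v)); w=gray[v0-r:v0+r+1,u0-r:u0+r+1].astype(float)
    w=np.clip(w-(w.min()+.45*(w.max()-w.min())),0,None); n,l,s,c=cv2.connectedComponentsWithStats((w>0).astype(np.uint8))
    k=l[r,r] or 1+np.argmax(s[1:,4]); w=w*(l==k); yy,xx=np.mgrid[-r:r+1,-r:r+1]
    return u0+(w*xx).sum()/w.sum(), v0+(w*yy).sum()/w.sum()
E
python3 - <<'E'
from h import *
f=ctrl.grab_frame("side");c=f["color"].astype(int);g=c.sum(2)//3
C=lambda x,y:((x+.5)/8-.5+275,(y+.5)/8-.5+130)
sat=c.max(2)-c.min(2); val=c[:,:,0]  # blue: bright only on steel
np.set_printoptions(linewidth=200)
u,v=map(int,C(316,315)); print("blue around",u,v);print(val[v-6:v+8,u-6:u+9])
h1=blob(c[:,:,2],*C(262,228),3);h2=blob(c[:,:,2],*C(317,258),3);h3=blob(c[:,:,2],*C(362,290),3);p=blob(val,*C(316,315),3)
print(h1,h2,h3,p)
H=[onplane(f,*h,53.5+d*np.sin(.15)) for h,d in((h1,171),(h2,193),(h3,215))]
print(np.round(H,1)); 
for z in(48,54,60.5): print(z,onplane(f,*p,z).round(1))
E
```

```text
blue around 314 168
[[ 58  61  63  65  65  73  85  85  75  65  63  54  46  43  47]
 [ 54  54  58  62  66  70  78  76  72  65  59  50  41  40  51]
 [ 58  49  49  52  58  64  67  67  67  64  58  44  37  40  54]
 [ 52  47  41  41  47  54  63  64  63  65  60  52  43  42  53]
 [ 43  42  45  46  47  46  50  57  61  65  64  64  62  55  51]
 [ 38  39  46  51  55  56  50  49  53  59  62  65  67  64  56]
 [ 37  36  45  55  72  79  69  55  49  51  53  59  61  64  60]
 [ 39  36  40  54  83  98  84  66  59  55  45  46  50  58  60]
 [ 47  40  39  46  67  86  86  75  70  61  47  40  41  44  51]
 [ 65  56  48  41  46  61  67  66  64  59  50  45  38  38  37]
 [ 89  85  74  55  43  41  45  49  54  53  51  48  44  38  36]
 [101 101  95  80  58  44  37  39  44  47  51  52  52  51  47]
 [105 106 103  97  78  61  47  38  38  41  47  52  59  68  69]
 [107 108 105 104  95  88  73  53  40  39  41  49  62  73  72]]
(np.float64(307.39102564102564), np.float64(158.25)) (np.float64(314.44227948879114), np.float64(161.97842028074587)) (np.float64(320.103982300885), np.float64(166.4004424778761)) (np.float64(313.3237885462555), np.float64(169.23054331864904))
[[ 616.8 -203.4   79.1]
 [ 594.7 -205.1   82.3]
 [ 574.2 -202.9   85.6]]
48 [ 597.4 -204.3   48. ]
54 [ 594.8 -201.3   54. ]
60.5 [ 591.9 -198.1   60.5]
```

Request:
jog_arm --rows '[{"x": 0.04,"y": 0,"z": 0.3,"ax": 0,"ay": 0,"az": 0},{"x": 0.05,"y": 0,"z": 0.3,"ax": 0,"ay": 0,"az": 0},{"x": 0.05,"y": -0.01,"z": 0.25,"ax": 0,"ay": 0,"az": 0},{"x": 0.04,"y": 0,"z": 0.25,"ax": 0,"ay": 0,"az": 0},{"x": 0,"y": 0,"z": 0,"ax": 0,"ay": 0,"az": 0}]'

```text
clock: 8.7
eef_pos: [522.2, -212.3, 81.4]
tool_rot: [[-0.997, -0.078, -0.001], [-0.078, 0.997, 0.0], [0.001, 0.001, -1.0]]
force: [-1.3, 0.7, -2.0]
opening: 18.5
finger_force: 58.7
```

Request:
jog_arm --rows '[{"x": 0.01,"y": 0,"z": 0.08,"ax": 0,"ay": 0,"az": 0},{"x": 0,"y": 0,"z": 0,"ax": 0,"ay": 0,"az": 0}]'

```text
clock: 8.9
eef_pos: [522.5, -212.5, 80.6]
tool_rot: [[-0.997, -0.079, -0.0], [-0.079, 0.997, 0.0], [0.0, 0.0, -1.0]]
force: [-2.0, 1.7, -1.6]
opening: 18.8
finger_force: 58.7
```

Request:
jog_arm --rows '[{"x": 0.01,"y": 0,"z": 0.08,"ax": 0,"ay": 0,"az": 0},{"x": 0,"y": 0,"z": 0,"ax": 0,"ay": 0,"az": 0}]'

```text
clock: 9.1
eef_pos: [522.7, -212.5, 79.1]
tool_rot: [[-0.997, -0.079, 0.0], [-0.079, 0.997, 0.0], [-0.0, 0.0, -1.0]]
force: [-0.8, 0.6, -1.8]
opening: 18.5
finger_force: 58.7
```

Request:
jog_arm --rows '[{"x": 0.01,"y": 0,"z": 0.06,"ax": 0,"ay": 0,"az": 0},{"x": 0,"y": 0,"z": 0,"ax": 0,"ay": 0,"az": 0}]'

```text
clock: 9.3
eef_pos: [522.5, -212.5, 77.8]
tool_rot: [[-0.997, -0.079, 0.0], [-0.079, 0.997, 0.0], [-0.0, 0.0, -1.0]]
force: [-0.3, 0.4, -1.0]
opening: 18.8
finger_force: 58.7
```

Request:
jog_arm --rows '[{"x": 0.01,"y": 0,"z": 0.06,"ax": 0,"ay": 0,"az": 0},{"x": 0,"y": 0,"z": 0,"ax": 0,"ay": 0,"az": 0}]'

```text
clock: 9.5
eef_pos: [522.3, -212.5, 76.6]
tool_rot: [[-0.997, -0.079, 0.0], [-0.079, 0.997, 0.0], [-0.0, -0.0, -1.0]]
force: [-0.9, 0.8, -0.8]
opening: 18.5
finger_force: 58.7
```

Request:
jog_arm --rows '[{"x": 0.01,"y": 0,"z": 0.05,"ax": 0,"ay": 0,"az": 0},{"x": 0,"y": 0,"z": 0,"ax": 0,"ay": 0,"az": 0}]'

```text
clock: 9.7
eef_pos: [522.2, -212.5, 75.6]
tool_rot: [[-0.997, -0.079, 0.0], [-0.079, 0.997, 0.0], [-0.0, -0.0, -1.0]]
force: [-0.0, 0.8, -1.7]
opening: 18.6
finger_force: 58.7
```

Request:
jog_arm --rows '[{"x": 0.01,"y": 0,"z": 0.05,"ax": 0,"ay": 0,"az": 0},{"x": 0,"y": 0,"z": 0,"ax": 0,"ay": 0,"az": 0}]'

```text
clock: 9.9
eef_pos: [522.0, -212.5, 74.6]
tool_rot: [[-0.997, -0.079, 0.0], [-0.079, 0.997, 0.0], [-0.0, -0.0, -1.0]]
force: [-0.2, 1.0, -2.0]
opening: 18.7
finger_force: 58.7
```

Request:
jog_arm --rows '[{"x": 0.01,"y": 0,"z": 0.06,"ax": 0,"ay": 0,"az": 0},{"x": 0,"y": 0,"z": 0,"ax": 0,"ay": 0,"az": 0}]'

```text
clock: 10.1
eef_pos: [521.7, -212.6, 73.4]
tool_rot: [[-0.997, -0.079, 0.0], [-0.079, 0.997, 0.0], [-0.0, 0.0, -1.0]]
force: [0.6, 0.2, -2.0]
opening: 18.9
finger_force: 58.7
```

Request:
jog_arm --rows '[{"x": 0.01,"y": 0,"z": 0.06,"ax": 0,"ay": 0,"az": 0},{"x": 0,"y": 0,"z": 0,"ax": 0,"ay": 0,"az": 0}]'

```text
clock: 10.3
eef_pos: [521.4, -212.5, 72.2]
tool_rot: [[-0.997, -0.079, 0.0], [-0.079, 0.997, 0.0], [-0.0, 0.0, -1.0]]
force: [0.6, 1.2, -1.5]
opening: 18.4
finger_force: 58.7
```

Request:
jog_arm --rows '[{"x": 0.01,"y": 0,"z": 0.06,"ax": 0,"ay": 0,"az": 0},{"x": 0,"y": 0,"z": 0,"ax": 0,"ay": 0,"az": 0}]'

```text
clock: 10.5
eef_pos: [521.2, -212.6, 70.9]
tool_rot: [[-0.997, -0.079, -0.0], [-0.079, 0.997, 0.0], [-0.0, 0.0, -1.0]]
force: [0.6, 0.3, -1.0]
opening: 18.7
finger_force: 58.7
```

It's now 6 mm below the expected pin-top contact height with no resistance, so the pin appears to be in the hole. Continuing down.

Request:
jog_arm --rows '[{"x": 0.01,"y": 0,"z": 0.07,"ax": 0,"ay": 0,"az": 0},{"x": 0,"y": 0,"z": 0,"ax": 0,"ay": 0,"az": 0}]'

```text
clock: 10.7
eef_pos: [520.9, -212.6, 69.5]
tool_rot: [[-0.997, -0.079, -0.0], [-0.079, 0.997, 0.0], [0.0, 0.0, -1.0]]
force: [-0.2, 1.0, -0.8]
opening: 18.7
finger_force: 58.7
```

Request:
jog_arm --rows '[{"x": 0.01,"y": 0,"z": 0.07,"ax": 0,"ay": 0,"az": 0},{"x": 0,"y": 0,"z": 0,"ax": 0,"ay": 0,"az": 0}]'

```text
clock: 10.9
eef_pos: [520.8, -212.6, 68.2]
tool_rot: [[-0.997, -0.079, -0.0], [-0.079, 0.997, 0.0], [0.0, 0.0, -1.0]]
force: [-0.4, 1.0, -1.0]
opening: 19.0
finger_force: 58.7
```

Request:
jog_arm --rows '[{"x": 0.01,"y": 0,"z": 0.07,"ax": 0,"ay": 0,"az": 0},{"x": 0,"y": 0,"z": 0,"ax": 0,"ay": 0,"az": 0}]'

```text
clock: 11.1
eef_pos: [520.6, -212.7, 66.8]
tool_rot: [[-0.997, -0.079, -0.0], [-0.079, 0.997, 0.0], [0.0, 0.0, -1.0]]
force: [-0.2, 0.2, -0.8]
opening: 18.6
finger_force: 58.7
```

Request:
jog_arm --rows '[{"x": 0,"y": 0,"z": 0.07,"ax": 0,"ay": 0,"az": 0},{"x": 0,"y": 0,"z": 0,"ax": 0,"ay": 0,"az": 0},{"x": 0,"y": 0,"z": 0,"ax": 0,"ay": 0,"az": 0}]'

```text
clock: 11.4
eef_pos: [520.5, -212.7, 65.5]
tool_rot: [[-0.997, -0.079, -0.0], [-0.079, 0.997, 0.0], [0.0, 0.0, -1.0]]
force: [-1.5, 0.1, 0.7]
opening: 18.4
finger_force: 58.7
```

Request:
jog_arm --rows '[{"x": 0,"y": 0,"z": 0.05,"ax": 0,"ay": 0,"az": 0},{"x": 0,"y": 0,"z": 0,"ax": 0,"ay": 0,"az": 0},{"x": 0,"y": 0,"z": 0,"ax": 0,"ay": 0,"az": 0}]'

```text
clock: 11.7
eef_pos: [520.6, -212.6, 64.5]
tool_rot: [[-0.997, -0.079, 0.0], [-0.079, 0.997, 0.0], [-0.0, 0.0, -1.0]]
force: [-0.9, 0.3, 0.4]
opening: 18.8
finger_force: 58.8
```

```bash
python3 - <<'E'
from h import *
f=ctrl.grab_frame("side");o=ctrl.get_obs()
print(o["clock"],o["eef_pos"],o["force"])
a=f["color"][130:205,275:375]
cv2.imwrite("pics/c7.png",np.clip(1.3*cv2.resize(a,(800,600),interpolation=2).astype(float),0,255).astype(np.uint8))
E
```

```text
11.75 [ 520.58552844 -212.65731692   64.50113795] [-1.55815728  1.3636175   0.48600836]
```

View pics/c7.png

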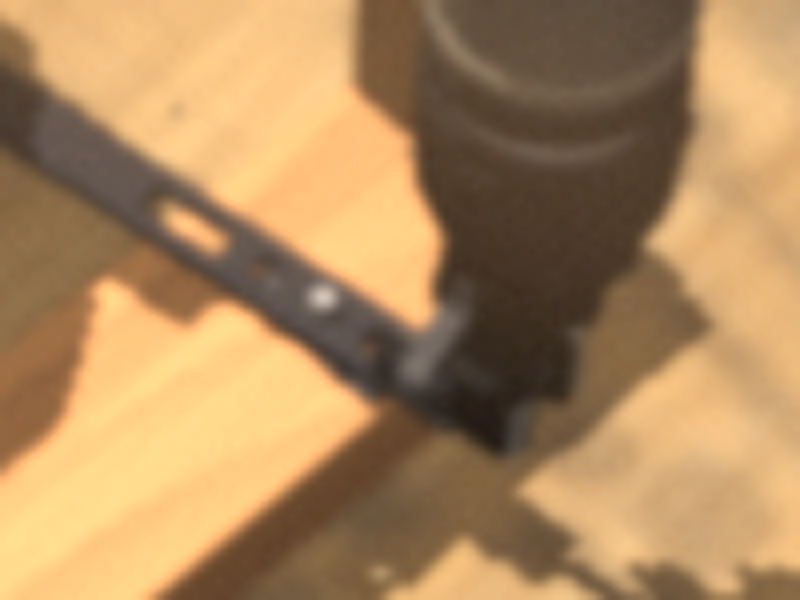

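The bright pin shows through the middle hole at crop (322,297), with the slot and one hole on the sash side and one hole towards the ball. The stay is down, so I'll release and retreat.

Request:
jog_arm --jaw -1 --rows '[{"x": 0,"y": 0,"z": 0,"ax": 0,"ay": 0,"az": 0},{"x": 0,"y": 0,"z": 0,"ax": 0,"ay": 0,"az": 0},{"x": 0,"y": 0,"z": 0,"ax": 0,"ay": 0,"az": 0},{"x": 0,"y": 0,"z": 0,"ax": 0,"ay": 0,"az": 0},{"x": 0,"y": 0,"z": 0,"ax": 0,"ay": 0,"az": 0}]'

```text
clock: 12.25
eef_pos: [520.7, -212.7, 64.5]
tool_rot: [[-0.997, -0.079, 0.0], [-0.079, 0.997, 0.0], [-0.0, 0.0, -1.0]]
force: [0.1, -0.1, -0.3]
opening: 85.3
finger_force: 0.0
```

Request:
jog_arm --rows '[{"x": 0,"y": 0,"z": -0.3,"ax": 0,"ay": 0,"az": 0},{"x": 0,"y": 0,"z": -0.6,"ax": 0,"ay": 0,"az": 0},{"x": 0,"y": 0,"z": -1,"ax": 0,"ay": 0,"az": 0},{"x": 0,"y": 0,"z": -1,"ax": 0,"ay": 0,"az": 0},{"x": 0,"y": 0,"z": -1,"ax": 0,"ay": 0,"az": 0}]'

```text
clock: 12.75
eef_pos: [520.8, -212.9, 144.3]
tool_rot: [[-0.997, -0.078, 0.001], [-0.078, 0.997, -0.0], [-0.001, -0.0, -1.0]]
force: [0.0, 0.2, -0.4]
opening: 85.6
finger_force: 0.0
```

Request:
jog_arm --rows '[{"x": 0.5,"y": 0,"z": -1,"ax": 0,"ay": 0,"az": 0},{"x": 0.5,"y": 0,"z": -1,"ax": 0,"ay": 0,"az": 0},{"x": 0.5,"y": 0,"z": -1,"ax": 0,"ay": 0,"az": 0},{"x": 0,"y": 0,"z": 0,"ax": 0,"ay": 0,"az": 0},{"x": 0,"y": 0,"z": 0,"ax": 0,"ay": 0,"az": 0}]'

```text
clock: 13.25
eef_pos: [491.1, -215.1, 203.3]
tool_rot: [[-0.997, -0.079, 0.002], [-0.079, 0.997, 0.0], [-0.002, -0.0, -1.0]]
force: [0.4, -0.0, -0.8]
opening: 85.3
finger_force: 0.0
```

```bash
python3 - <<'E'
from h import *
f=ctrl.grab_frame("side");o=ctrl.get_obs()
print(o["clock"],o["eef_pos"],o["force"],o["opening"])
a=f["color"][120:210,265:385]
cv2.imwrite("pics/c8.png",np.clip(1.3*cv2.resize(a,(800,600),interpolation=2).astype(float),0,255).astype(np.uint8))
E
```

```text
13.3 [ 490.88144943 -214.67270301  202.45479454] [ 1.23193842 -0.18509165 -1.22000264] 85.4516893657299
```

View pics/c8.png

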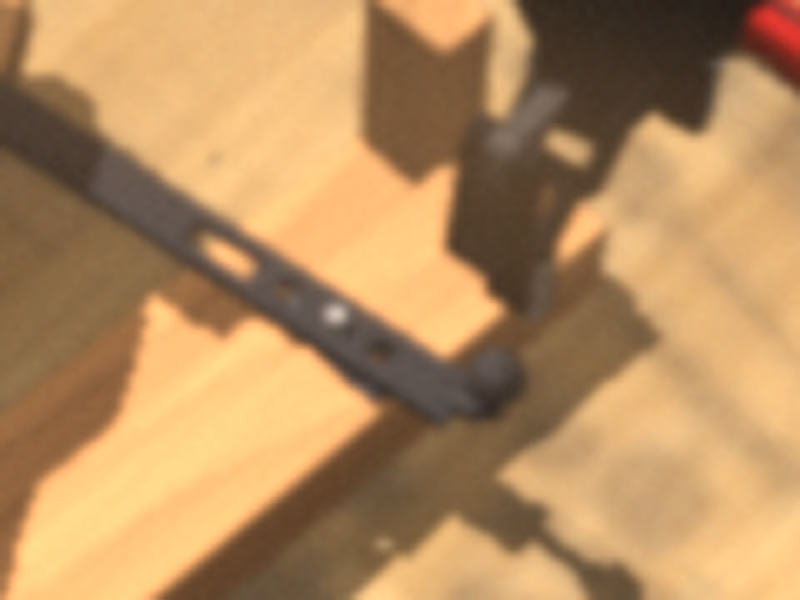

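The pin is in the middle hole at crop (335,314), the stay lies flat with its ball at (497,380), and the gripper is clear. Handing in.

```bash
python3 -c "
from bench import ctrl
print(ctrl.job_done())"
```

```text
the job is handed in; nothing more can be done
None
```

The job is handed in after 13.3 s: the sash is set wider open, the stay lies fully down with the pin through its middle hole, no force spike was felt on the pin, and the gripper has let go and is clear.

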